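# Open the crank-locked pressure pot

### The job

Open the blue pressure pot: hold the crank by its black grip and wind it counter-clockwise (seen from above) until it comes up against its stop, so that the locking ring lets the cover go, then lift the cover straight off by its handle and set it down gently, right way up, on the middle of the black rubber mat. The pot only stands on the bench: do not drag, tip or lift it by forcing the crank or a cover that is still locked, and leave the other things on the bench where they are.

Things in the scene. Friction and masses are not known exactly. Their poses are not given: they have to be found in the camera images.
- pot: Blue steel pressure pot with a grey gear case, 5.5 kg in all, 265 x 176 mm, standing loose on rubber feet: it slides, turns or tips if forced with more than some 25 to 30 N. Origin: under the middle of the vessel, on the bench; z up; -x points from the vessel to the gear case (46 x 62 mm, 105 mm high) that carries the crank.
- pot_mouth (a point): Centre of the pot's mouth, at rim height (100 mm). A steel locking ring round it (176 mm outside diameter, top at 117 mm) has three claws reaching in to 66 mm from the centre, which hold down the cover's three lugs. The crank turns the ring 0.1 rad per rad; the claws clear the lugs late in the winding, for certain at the stop.
- crank_hub (a point): Point fixed to the pot on the crank's upright axis, 145 mm from the vessel's centre, 160 mm above the bench. The hub below it ends at 135 mm.
- crank_sleeve: The crank's upright black grip, 27 mm diameter, 62 mm high (top at 194 mm), spinning freely on its pin. Origin: its middle, 50 mm from the crank's axis; x and y axes mean nothing. The crank arm below reaches up to 128 mm. Winding takes 2 to 4 N at the grip, 0.6 to 1.5 turns counter-clockwise (not shown how many) to a rigid stop. It stays where it is left.
- cover: Loose round aluminium cover, 124 mm diameter, 143 mm over three lugs, 0.3 to 0.65 kg. Origin: centre of its flange's underside, on the pot's rim 100 mm above the bench; z up. A plug, 99 mm diameter, reaches 16 mm below it with 2.5 mm clearance; unlocked, it is clear after rising 20 mm. Pins keep it at the pot's heading.
- cover_grip (a point): Centre of the cover's handle: black bar 80 mm long (along the cover's y), 16 mm wide (x), 18 mm high, 42 mm above the cover's origin (142 mm above the bench at first), 22 mm free under it. Set down, the cover stands on its plug and this point is 58 mm above the surface.
- mat_centre (a point): Centre of the top of a black rubber mat, 190 x 190 x 4 mm, fixed to the bench left or right of the pot.
- oil_can: Green oil can with a spout, 69 x 91 x 160 mm, at the back; a bystander. Origin: centre of its underside, z up.
- tape_measure: Green tape measure, 36 x 91 x 68 mm, near the front edge; a bystander. Origin: centre of its underside, z up.
- combination_pliers: Pliers with red grips, 180 x 60 x 18 mm, at the right; a bystander. Origin: centre of its underside, z up.
- wood_chisel: Chisel with a yellow handle, 251 x 28 x 28 mm, near the front edge; a bystander. Origin: centre of its underside, z up.

How it is judged (in metres and radians):
On the way, in this order (a step that is already met when the one before it is completed fails the run):
1. the crank has been turned while its grip is held in the fingers (contact force between the fingers and crank_sleeve above 1 N and distance of crank_sleeve from where it was at the start of the episode above 0.05 m), for 0.2 s.
2. the cover has been lifted clear of the pot (z of cover_grip in the frame of pot above 0.175 m), for 0.2 s.
At the end, for the whole second after the job is handed in: The cover rests right way up (within 0.1 rad of level) and still on the rubber mat, its centre within 35 mm of the mat's centre; the pot stands upright where it was (horizontal distance between cover_grip and mat_centre below 0.035 m and height (world z) of cover_grip below 0.072 m and angle between cover's own z axis and vertical below 0.1 rad and linear speed of cover below 0.03 m/s and angle between pot's own z axis and vertical below 0.05 rad); the robot touches nothing.
It fails at once if the pot is dragged, turned or lifted: its foot moves more than 15 mm or the crank's axis more than 20 mm (distance of pot from where it was at the start of the episode above 0.015 m or distance of crank_hub from where it was at the start of the episode above 0.02 m).
It fails at once if the pot is tipped by more than 0.1 rad (angle between pot's own z axis and vertical above 0.1 rad).
It fails at once if the cover is dropped or thrown (faster than 1 m/s) (linear speed of cover above 1 m/s).
It fails at once if a bystander is moved by more than 40 mm (distance of any of oil_can, tape_measure, combination_pliers, wood_chisel from where it was at the start of the episode above 0.04 m).
It also fails if it takes over 67 s, if anything falls off the work surface, if the arm or the gripper's body presses on something with over 40 N, if the wrist force passes 120 N, or if a joint passes its speed limit or range.

### The arm

A 7-joint arm with a two-finger parallel gripper is mounted at the origin on a cart in front of the work surface, level with it; the furniture and walls round the work are solid. World frame = base frame: x ahead of the robot, y to its left, z up, the work surface at z = 0. Lengths are in m, angles in degrees, forces in N, time in s.
With the tool pointing down it reaches from about 0.35 to 0.775 m from the base axis. Payload 3.1 kg.
Tool frame: the origin (TCP) lies on the centre line of the jaws, within the pads' length; the fingertips stand 17 mm ahead of it and the grasp point (between the pads) lies 2 mm behind it (robot.tip_reach is the distance from the TCP to the fingertips, in m); z points along the fingers, y is the direction in which the jaws open and shut (so a half turn about z gives the same grasp; the last joint's range is limited). The gripper opens to 85 mm and grips with 20 to 120 N. Pads are 22 mm wide; open, the fingers measure 114 mm over their backs; the gripper's body (76 mm by 85 mm) begins 54 mm behind the grasp point. The pads swing forward as they close: fully open they stand 13 mm farther back than shut.
Start: joints at [74.043, 17.813, 0.802, 86.603, -0.252, 75.585, -1.558], TCP at [0.129, -0.535, 0.21] pointing down, gripper open.
Joint ranges: [-154.91, 154.91], [-16.99, 109.72], [-72.82, 74.43], [7.12, 147.25], [-82.49, 262.49], [11.32, 116.49], [-174.64, 174.64]. Speed limits (degrees/s): [159.86, 159.86, 180, 180, 180, 180, 180].

### API

Orientations are given as [roll, pitch, yaw] about the fixed x, y, z axes, in that order (R = Rz(yaw) Ry(pitch) Rx(roll)).
In Python, from station import robot, fingers, vision, workorder, recognise gives the robot as it stands. Calls block until the motion is done:
- robot.move_to(position, orientation): joint-space move of the TCP to a pose.
- robot.line_to(position, orientation=None, velocity=0.15, f_stop=None): straight line of the TCP; orientation=None keeps the orientation; velocity is the mean speed in m/s. With f_stop (N) it stops when the force on the tool has changed by that much, and returns True; else False.
- robot.move_j(angles): joint-space move.
- fingers.gripper_to(opening, force=None): opening from 0.0 (shut) to 1.0 (fully open); force is the grip in N (None keeps the last); returns when the fingers have stopped.
- robot.pause(seconds).
- robot.inverse_kinematics(position, orientation): joint angles nearest the present ones, or None.
- vision.grab_frame(name): name is "scene" or "top" or "wrist"; returns the picture (420x560x3 uint8, red, green, blue); there is no depth.
- vision.calibration(name): a dict with "mtx" (3x3 intrinsics, pixels), "extrinsics" (4x4, takes a point from world to camera coordinates); the wrist camera has in their place "T_tool_cam" (4x4, takes a point from camera to tool coordinates, whose origin is the TCP and whose axes are the flange's). Camera axes: x right, y up, looking along -z (the intrinsics and any distortion apply to the point x, -y, -z); pixel columns grow to the right and rows downward; lengths in m; the calibration is good to about 2 mm. A picture is of the moment at which its call begins: read the wrist's pose just before it. calibration takes no time and is no camera call.
A pose or a line that the arm cannot do raises robot.PlanningError and nothing moves.
- workorder.close_job(): hands the job in, once; it reports no verdict.
Trained networks look in the newest picture that a camera, given by its name, has taken for a name from the list of things; names that differ only in an ending like _2 or _b are one class to them, and where a whole thing is asked for, a point or a joint stands for the part that bears it (a point fixed in the world has none). Each returns a list of dicts, best first, with "p" (0 to 1); they miss things now and then, are a little off and sometimes report something else, mostly with a low value. They report only what shows in the picture. A call takes as long as a camera call.
- recognise(label, camera): "rect" ([centre column, centre row, width, height] in pixels, round what is visible of it).
Readings, each from a call of its own:
- robot.current_time_s(): time.
- robot.current_joint_positions(): joint angles.
- robot.current_dq(): joint speeds.
- robot.current_joint_torque(): joint torques, N m.
- robot.current_tool_pos(): TCP position.
- robot.current_eef_rot(): TCP orientation.
- robot.current_contact_force(): force on the tool from outside, world axes, zero at the start.
- robot.current_torque(): the same for the moment, N m.
- robot.current_finger_gap(): opening from 0.0 (shut) to 1.0 (fully open).
Only numpy, scipy, OpenCV 4.12 (cv2) and the standard library are available. Lean on these libraries where they do the work, as an engineer would, in place of code of your own. Each camera call takes 0.05 s, during which the arm holds its last target.

## Working session

There is one attempt and no reset: what is moved stays moved. The work goes in short steps, each a Python script; the robot and the scene stay as the last script left them, time stands still between calls to the robot, and variables do not carry over. Pictures are saved under pics/ and viewed, and the job is handed in when it is done.

```bash
ls; mkdir -p pics; python3 - <<'E'
from station import robot, fingers, vision, workorder, recognise
import cv2
print(robot.current_time_s(), robot.current_tool_pos(), robot.current_eef_rot(), robot.tip_reach)
for n in ("scene","top","wrist"):
    im=vision.grab_frame(n); cv2.imwrite(f"pics/{n}0.png",im[:,:,::-1])
    print(n,vision.calibration(n))
    if n!="wrist":
        for l in ("pot","crank_sleeve","cover","cover_grip","mat_centre","oil_can","tape_measure"):
            try: print(l,[(d['p'],d['rect']) for d in recognise(l,n)[:2]])
            except Exception as e: print(l,e)
print(robot.current_time_s())
E
```

```text
pics
0.0 [ 0.12881621 -0.53387537  0.20861134] [-1.79862623e+02  6.87950397e-03  1.35680664e+01] 0.017
scene {'mtx': array([[508.58538675,   0.        , 278.1886813 ],
       [  0.        , 508.58538675, 215.97072828],
       [  0.        ,   0.        ,   1.        ]]), 'extrinsics': array([[-0.69811109, -0.71596733, -0.00562899,  0.30589073],
       [ 0.42167437, -0.41748615,  0.8049199 , -0.40231328],
       [-0.57864638,  0.55954991,  0.59335678, -0.88465939],
       [ 0.        ,  0.        ,  0.        ,  1.        ]])}
pot [(0.97, [281.2, 227.2, 84.4, 88.0])]
crank_sleeve [(0.61, [312.1, 226.4, 10.1, 27.3])]
cover [(0.93, [273.0, 200.9, 52.0, 33.2])]
cover_grip [(0.71, [273.4, 200.6, 51.7, 34.9]), (0.57, [186.4, 213.2, 35.1, 42.7])]
mat_centre [(0.92, [174.0, 313.9, 115.6, 82.9])]
oil_can [(0.93, [185.6, 215.1, 33.9, 47.1])]
tape_measure [(0.82, [288.4, 329.6, 39.0, 40.4])]
top {'mtx': array([[524.49565357,   0.        , 280.59908743],
       [  0.        , 524.49565357, 205.98814925],
       [  0.        ,   0.        ,   1.        ]]), 'extrinsics': array([[-0.10421748, -0.9
[... 415 characters left out ...]
re [(0.69, [180.4, 222.2, 74.9, 76.1])]
oil_can [(0.67, [238.6, 143.1, 31.9, 29.9]), (0.67, [319.8, 314.8, 98.3, 14.4])]
tape_measure [(0.65, [227.9, 295.0, 32.8, 15.6])]
wrist {'mtx': array([[370.22311352,   0.        , 280.08941935],
       [  0.        , 370.22311352, 210.15742828],
       [  0.        ,   0.        ,   1.        ]]), 'T_tool_cam': array([[-1.15417139e-04,  9.54121358e-01,  2.99420141e-01,
         7.56232785e-02],
       [ 9.99999957e-01,  2.99374219e-05,  2.90071336e-04,
        -5.99202664e-04],
       [ 2.67799390e-04,  2.99420161e-01, -9.54121321e-01,
        -1.65071449e-01],
       [ 0.00000000e+00,  0.00000000e+00,  0.00000000e+00,
         1.00000000e+00]])}
0.85
```

```bash
python3 - <<'E'
import cv2
t=cv2.imread('pics/top0.png'); cv2.imwrite('pics/topc.png',cv2.resize(t[100:340,120:420],None,fx=2.5,fy=2.5,interpolation=cv2.INTER_CUBIC))
t=cv2.imread('pics/scene0.png'); cv2.imwrite('pics/scenec.png',cv2.resize(t[150:350,200:400],None,fx=3,fy=3,interpolation=cv2.INTER_CUBIC))
E
```

```text
(no output)
```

View pics/topc.png

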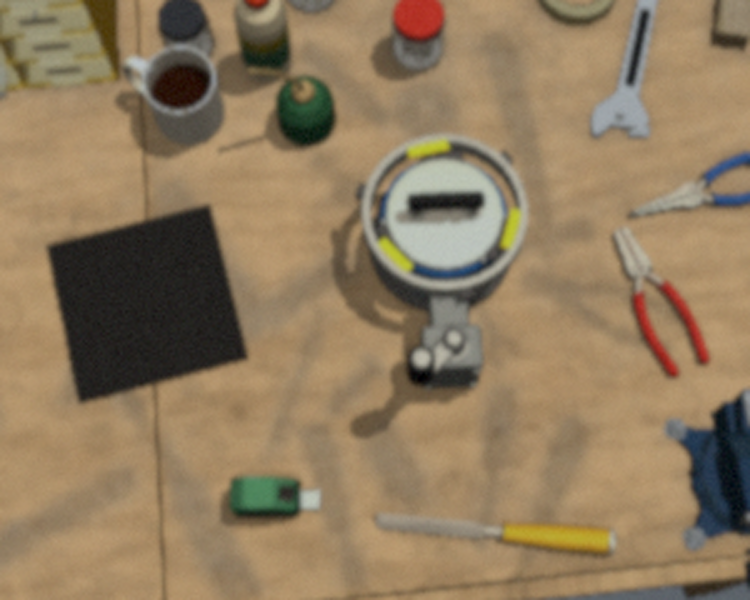

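View pics/scenec.png

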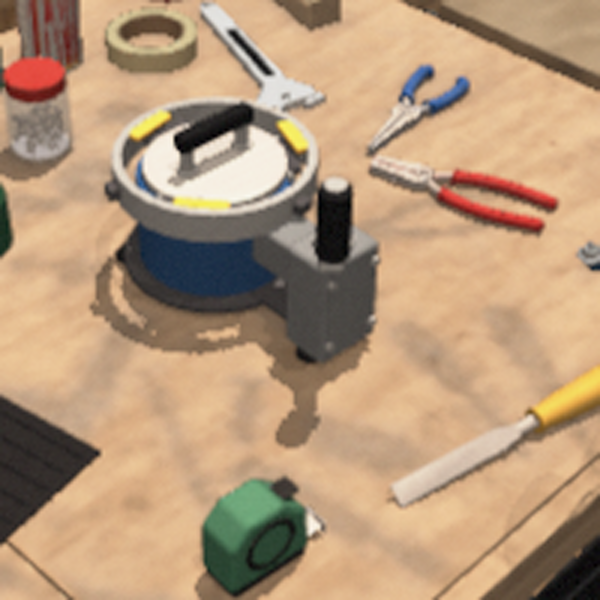

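View pics/scene0.png

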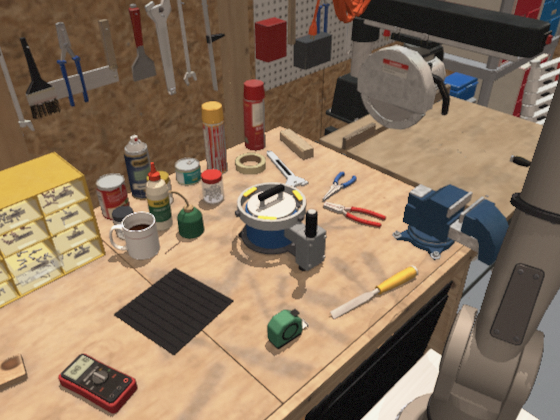

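```bash
cat > h.py <<'E'
from station import robot, fingers, vision, workorder, recognise
import numpy as np, cv2
from scipy.spatial.transform import Rotation as R
def pose():
    T=np.eye(4); T[:3,3]=robot.current_tool_pos(); T[:3,:3]=R.from_euler('xyz',robot.current_eef_rot(),degrees=True).as_matrix(); return T
def camT(n,P=None):
    c=vision.calibration(n)
    return c['mtx'],(np.linalg.inv(c['extrinsics']) if n!='wrist' else P@c['T_tool_cam'])
def ray(n,u,v,P=None):
    K,T=camT(n,P); d=np.array([(u-K[0,2])/K[0,0],-(v-K[1,2])/K[1,1],-1.]); return T[:3,3],T[:3,:3]@d
def at(n,u,v,z,P=None):
    o,d=ray(n,u,v,P); return o+d*(z-o[2])/d[2]
def tri(*rs):
    A=0;b=0
    for o,d in rs:
        d=d/np.linalg.norm(d);M=np.eye(3)-np.outer(d,d);A=A+M;b=b+M@o
    return np.linalg.solve(A,b)
def proj(n,p,P=None):
    K,T=camT(n,P); q=np.linalg.inv(T)@np.r_[p,1]; return np.array([K[0,0]*q[0]/-q[2]+K[0,2],-K[1,1]*q[1]/-q[2]+K[1,2]])
E
python3 - <<'E'
from h import *
np.set_printoptions(precision=4,suppress=True)
def c(x,y): return x/2.5+120-.3,y/2.5+100-.3
print('handle',at('top',*c(409,202),.151),at('top',*c(483,199),.151))
print('ring',at('top',*c(363,212),.117),at('top',*c(526,215),.117),at('top',*c(446,136),.117))
print('hub',at('top',*c(454,341),.135),'grip',at('top',*c(421,357),.197))
s=ray('scene',336/3+200-.3,184/3+150-.3); print('grip tri',tri(s,ray('top',*c(421,357))))
m=[at('top',*c(*q),.004) for q in((48,245),(210,207),(246,356),(80,401))]; print('mat',np.mean(m,0),m)
E
```

```text
handle [ 0.6462 -0.1399  0.151 ] [ 0.6418 -0.216   0.151 ]
ring [ 0.6529 -0.0924  0.117 ] [ 0.6322 -0.2627  0.117 ] [ 0.7306 -0.1893  0.117 ]
hub [ 0.4991 -0.1699  0.135 ] grip [ 0.4704 -0.1321  0.197 ]
grip tri [ 0.469  -0.1326  0.1991]
mat [0.6147 0.1568 0.004 ] [array([0.6919, 0.2643, 0.004 ]), array([0.7193, 0.0794, 0.004 ]), array([0.5398, 0.0502, 0.004 ]), array([0.5079, 0.2333, 0.004 ])]
```

```bash
python3 - <<'E'
from h import *
np.set_printoptions(precision=1,suppress=True)
hub=np.array([.499,-.170])
for yaw in(-51,129,-20,0):
  q=[]
  for a in range(0,360,45):
    p=[hub[0]+.05*np.cos(np.radians(a)),hub[1]+.05*np.sin(np.radians(a)),.16]
    s=robot.inverse_kinematics(p,[180,0,yaw]); q.append(s)
  if any(s is None for s in q): print(yaw,'none'); continue
  print(yaw,np.min(q,0),np.max(q,0))
for y in (-3.3,86.7,-93.3): print(y,robot.inverse_kinematics([.644,-.178,.14],[180,0,y]),robot.inverse_kinematics([.61,.157,.06],[180,0,y]))
robot.move_to([.47,-.14,.30],[180,0,-51])
P=pose(); im=vision.grab_frame('wrist'); cv2.imwrite('pics/w1.png',im[:,:,::-1]); np.save('w1.npy',P)
print(P, [ (d['p'],d['rect']) for l in('crank_sleeve','cover_grip') for d in recognise(l,'wrist')],robot.current_time_s(),robot.current_contact_force())
E
```

```text
-51 [  26.1   12.6  -21.3   86.7    3.7   66.8 -135.3] [  33.    23.3  -11.1  101.2    7.    70.8 -122.4]
129 [ 42.5  14.5 -41.7  86.1   8.6  67.3  37. ] [ 47.5  27.4 -32.  100.7  17.7  72.9  52. ]
-20 [  28.5   12.9  -24.    86.6    4.7   66.8 -105.1] [ 35.5  23.6 -15.1 101.1   8.2  70.9 -92.4]
0 [ 31.5  13.1 -27.5  86.5   5.3  66.9 -86.1] [ 37.5  24.2 -17.9 101.    9.9  71.2 -73. ]
-3.3 [ 25.2  35.6 -19.2  71.1  11.5  75.1 -86.9] [  10.9   40.7  -43.5   83.5   29.1   67.4 -130.2]
86.7 [ 33.   38.1 -33.5  70.8  20.5  76.9  -2.7] [ 17.9  46.9 -58.3  83.2  40.6  72.5 -47.7]
-93.3 [  16.1   34.3   -3.6   71.6    2.1   74.2 -170.7] [ 19.3  48.8 -61.9  83.2  43.6  74.2 130.5]
[[ 0.6 -0.8 -0.   0.5]
 [-0.8 -0.6 -0.  -0.1]
 [ 0.   0.  -1.   0.3]
 [ 0.   0.   0.   1. ]] [(0.91, [272.8, 196.9, 35.3, 45.9]), (0.74, [152.7, 49.8, 157.7, 93.7])] 2.9333 [-0.6  0.3  0.4]
```

View pics/w1.png

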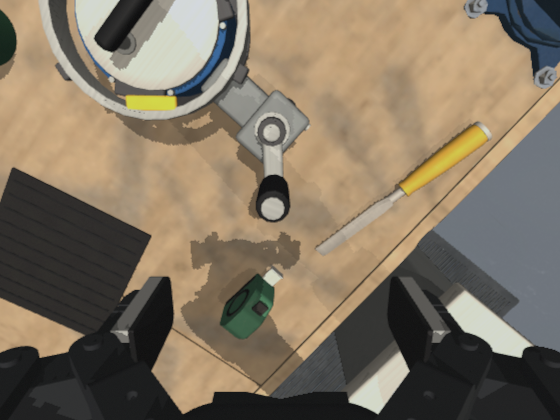

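```bash
python3 - <<'E'
from h import *
np.set_printoptions(precision=4,suppress=True)
P=np.load('w1.npy'); print(P[:3,3])
print('cap',at('wrist',273,208,.197,P),'sleeve bottom', at('wrist',273,189,.132,P))
print('hub',at('wrist',272,131,.135,P), at('wrist',272,131,.138,P))
E
python3 -c "
import cv2;t=cv2.imread('pics/w1.png');cv2.imwrite('pics/w1c.png',cv2.resize(t[80:240,190:340],None,fx=3.7,fy=3.7,interpolation=cv2.INTER_CUBIC))"
```

```text
[ 0.4697 -0.1411  0.2998]
cap [ 0.4691 -0.1329  0.197 ] sleeve bottom [ 0.469 -0.131  0.132]
hub [ 0.5027 -0.1719  0.135 ] [ 0.5028 -0.1722  0.138 ]
```

View pics/w1c.png

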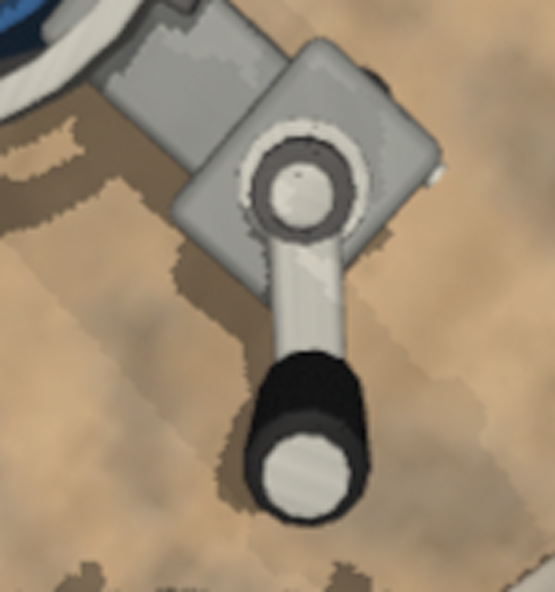

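```bash
python3 - <<'E'
from h import *
np.set_printoptions(precision=2,suppress=True)
fingers.gripper_to(0.8)
robot.line_to([.469,-.1325,.215],[180,0,-50],velocity=.2)
print(robot.line_to([.469,-.1325,.160],velocity=.1,f_stop=6))
f0=robot.current_contact_force(); print(f0,robot.current_tool_pos())
fingers.gripper_to(0.0,force=30)
robot.pause(.2)
print(robot.current_contact_force(),robot.current_finger_gap()*85,robot.current_tool_pos()*1000,robot.current_time_s())
np.save('f0.npy',f0)
im=vision.grab_frame('wrist'); cv2.imwrite('pics/w2.png',im[:,:,::-1])
E
```

```text
False
[0.46 0.37 0.06] [ 0.47 -0.13  0.16]
[-0.77  0.06  5.11] 25.133508384601075 [ 469.54 -132.47  160.69] 5.175
```

View pics/w2.png

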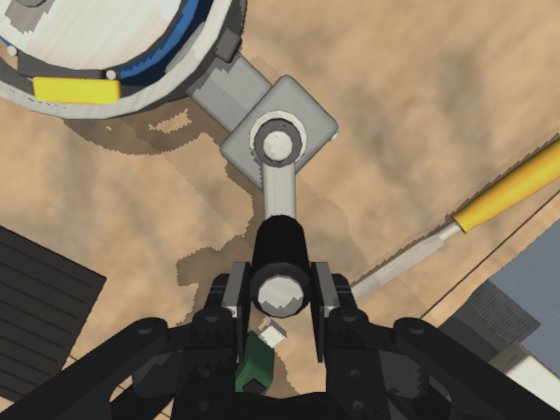

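```bash
cat > wind.py <<'E'
from h import *
import sys,json
np.set_printoptions(precision=1,suppress=True)
f0=np.load('f0.npy')
try: S=json.load(open('S.json'))
except Exception:
    p=robot.current_tool_pos(); S=dict(c=[.5015,-.171],a=float(np.degrees(np.arctan2(p[1]+.171,p[0]-.5015))),tot=0.)
c=np.array(S['c']);a=S['a'];tot=S['tot']
def F():
    return np.mean([robot.current_contact_force() for _ in range(5)],0)-f0
step=float(sys.argv[2]); 
for k in range(int(sys.argv[1])):
    a+=step; tot+=step
    n=np.array([np.cos(np.radians(a)),np.sin(np.radians(a))]); t=np.array([-n[1],n[0]])
    tgt=c+.0503*n
    st=robot.line_to([tgt[0],tgt[1],.160],velocity=.06,f_stop=11)
    f=F(); p=robot.current_tool_pos(); fr=f[:2]@n; ft=f[:2]@t
    gap=robot.current_finger_gap()*85
    print(round(tot),st,'fr %.1f ft %.1f fz %.1f'%(fr,ft,f[2]),'err',(p[:2]-tgt)*1000,'c',c*1000,'gap %.1f t %.1f'%(gap,robot.current_time_s()))
    if st or ft<-9: break
    if abs(fr)>1: c=c+n*np.clip(fr*.0001,-.0006,.0006)
    S.update(c=list(c),a=a,tot=tot); json.dump(S,open('S.json','w'))
    if abs(fr)>14: print('radial'); break
E
python3 wind.py 4 12
```

```text
12 False fr 0.1 ft 0.3 fz 5.9 err [ 0.  -0.9] c [ 501.5 -171. ] gap 25.8 t 5.5
24 False fr -0.9 ft -0.5 fz 5.2 err [ 0.  -2.1] c [ 501.5 -171. ] gap 25.5 t 5.9
36 False fr -3.4 ft 1.1 fz 5.8 err [ 0.6 -2.4] c [ 501.5 -171. ] gap 25.3 t 6.2
48 False fr -3.4 ft 0.9 fz 4.8 err [ 1. -1.] c [ 501.8 -171.1] gap 25.1 t 6.5
```

```bash
sed -i 's/    f=F(); p=/    robot.pause(.12); f=F(); p=/' wind.py; python3 wind.py 8 12
```

```text
60 False fr -1.9 ft 1.1 fz 5.0 err [ 1.  -0.4] c [ 502.2 -171.1] gap 25.2 t 7.0
72 False fr -2.7 ft 0.7 fz 6.3 err [0.9 0.2] c [ 502.4 -171.1] gap 25.2 t 7.4
84 False fr -3.3 ft -0.1 fz 7.2 err [0.6 0.5] c [ 502.6 -171. ] gap 25.3 t 7.8
96 False fr -2.6 ft 0.4 fz 7.7 err [0.3 0.6] c [ 502.9 -170.8] gap 25.2 t 8.3
108 False fr -2.2 ft 0.7 fz 7.2 err [-0.   0.6] c [ 503.1 -170.6] gap 25.2 t 8.7
120 False fr -1.6 ft 1.1 fz 8.3 err [-0.3  0.5] c [ 503.2 -170.4] gap 25.4 t 9.2
132 False fr -1.8 ft -0.2 fz 8.1 err [-0.5  0.4] c [ 503.2 -170.3] gap 25.3 t 9.6
144 False fr -0.8 ft -0.8 fz 7.5 err [-0.7  0.2] c [ 503.3 -170.1] gap 25.0 t 10.1
```

```bash
python3 wind.py 6 12; python3 - <<'E'
from h import *
im=vision.grab_frame('wrist'); cv2.imwrite('pics/w3.png',im[:,:,::-1])
E
```

```text
156 False fr -0.7 ft 0.4 fz 7.5 err [-0.8  0.2] c [ 503.3 -170.1] gap 25.2 t 10.5
168 False fr -0.3 ft -0.4 fz 8.5 err [-1.  0.] c [ 503.3 -170.1] gap 25.2 t 10.9
180 False fr -0.7 ft 0.4 fz 7.9 err [-1.  -0.2] c [ 503.3 -170.1] gap 25.0 t 11.4
192 False fr -0.7 ft -0.5 fz 9.0 err [-1.1 -0.4] c [ 503.3 -170.1] gap 25.3 t 11.8
204 False fr -0.5 ft -0.2 fz 8.0 err [-1.1 -0.7] c [ 503.3 -170.1] gap 25.4 t 12.3
216 False fr -0.5 ft -0.4 fz 8.3 err [-0.9 -0.9] c [ 503.3 -170.1] gap 25.2 t 12.7
```

View pics/w3.png

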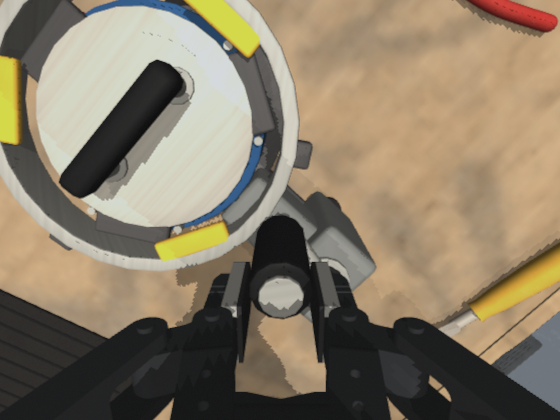

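```bash
python3 wind.py 28 12; python3 - <<'E'
from h import *
for n in ('wrist','top'):
  im=vision.grab_frame(n); cv2.imwrite(f'pics/{n}4.png',im[:,:,::-1])
E
```

```text
228 False fr 0.5 ft -0.8 fz 7.5 err [-0.7 -1. ] c [ 503.3 -170.1] gap 25.4 t 13.2
240 False fr -0.8 ft -0.0 fz 7.7 err [-0.5 -0.8] c [ 503.3 -170.1] gap 25.4 t 13.6
252 False fr 1.0 ft -0.1 fz 6.6 err [-0.4 -0.5] c [ 503.3 -170.1] gap 25.3 t 14.1
264 False fr 0.0 ft 0.5 fz 7.3 err [-0.4 -0.3] c [ 503.4 -170. ] gap 24.8 t 14.5
276 False fr 0.8 ft -0.1 fz 8.2 err [-0.5 -0.1] c [ 503.4 -170. ] gap 25.5 t 15.0
288 False fr 0.0 ft 1.1 fz 8.9 err [-0.6 -0. ] c [ 503.4 -170. ] gap 25.6 t 15.4
300 False fr 1.5 ft 0.9 fz 7.8 err [-0.7  0.1] c [ 503.4 -170. ] gap 25.2 t 15.8
312 False fr 0.8 ft 1.1 fz 9.2 err [-0.8 -0.1] c [ 503.4 -169.9] gap 25.7 t 16.3
324 False fr 0.5 ft 0.2 fz 7.9 err [-0.9 -0.1] c [ 503.4 -169.9] gap 25.0 t 16.7
336 False fr 1.4 ft 0.1 fz 8.8 err [-1.  -0.2] c [ 503.4 -169.9] gap 25.5 t 17.2
348 False fr 0.2 ft 0.8 fz 9.8 err [-1.1 -0.5] c [ 503.4 -169.8] gap 25.5 t 17.6
360 False fr 1.0 ft -0.1 fz 9.0 err [-1.1 -0.7] c [ 503.4 -169.8] gap 25.6 t 18.1
372 False fr 0.5 ft 0.4 fz 8.6 err [-0.9 -0.9] c [ 503.3 -169.7] gap 25.1 t 18.5
384 False fr -0.0 ft 0.8 fz 8.8 err [-0.8 -0.9] c [ 503.3 -169.7] gap 25.4 t 18.9
396 False fr 0.8 ft 0.1 fz 8.4 err [-0.6 -0.9] c [ 503.3 -169.7] gap 25.2 t 19.4
408 False fr 0.2 ft -1.4 fz 8.2 err [-0.4  0.5] c [ 503.3 -169.7] gap 25.4 t 19.8
420 True fr 2.0 ft -3.5 fz 5.5 err [-1.  11.2] c [ 503.3 -169.7] gap 25.0 t 20.1
```

View pics/wrist4.png

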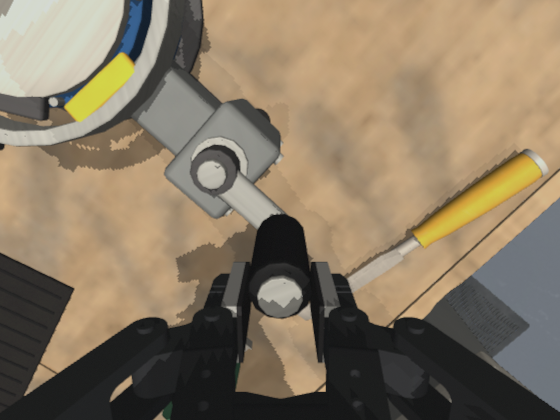

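```bash
python3 wind.py 3 4; python3 - <<'E'
from h import *
robot.pause(.3);print(robot.current_contact_force()-np.load('f0.npy'), robot.current_tool_pos())
E
```

```text
412 False fr 1.3 ft -6.6 fz 9.6 err [-0.3  3.8] c [ 503.3 -169.7] gap 25.6 t 20.6
416 False fr 1.0 ft -10.7 fz 11.4 err [-0.5  6.9] c [ 503.2 -169.7] gap 25.1 t 21.0
[-2.1503194  11.29687183 10.87600604] [ 0.45267807 -0.16771757  0.16052731]
```

View pics/top4.png

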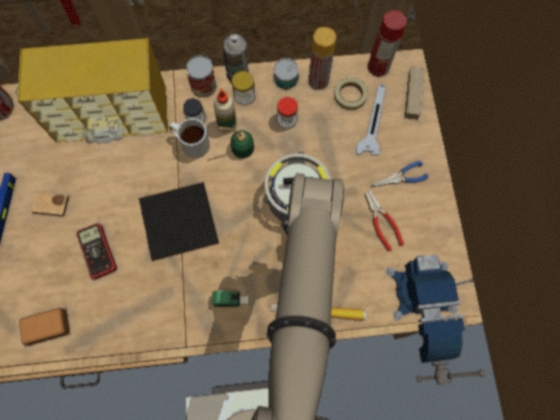

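```bash
python3 - <<'E'
from h import *
np.set_printoptions(precision=4,suppress=True)
p=robot.current_tool_pos(); robot.line_to([p[0]-.0,p[1]+.001,.160],velocity=.05)
print(robot.current_contact_force())
fingers.gripper_to(0.7); robot.pause(.1)
p=robot.current_tool_pos(); robot.line_to([p[0],p[1],.23],velocity=.15)
robot.move_to([.62,-.178,.27],[180,0,86.7])
P=pose(); im=vision.grab_frame('wrist'); cv2.imwrite('pics/w5.png',im[:,:,::-1]); np.save('w5.npy',P)
print(P[:3,3],[ (d['p'],d['rect']) for l in('cover_grip','cover') for d in recognise(l,'wrist')],robot.current_time_s(),robot.current_joint_positions())
E
```

```text
[-0.2119  1.9715  7.5079]
[ 0.6197 -0.1779  0.2696] [(0.84, [317.6, 179.7, 150.2, 155.7]), (0.96, [318.5, 179.2, 150.0, 158.2])] 24.725 [ 36.1983  33.5422 -40.6842  61.3808  21.1407  91.8044  -2.0364]
```

View pics/w5.png

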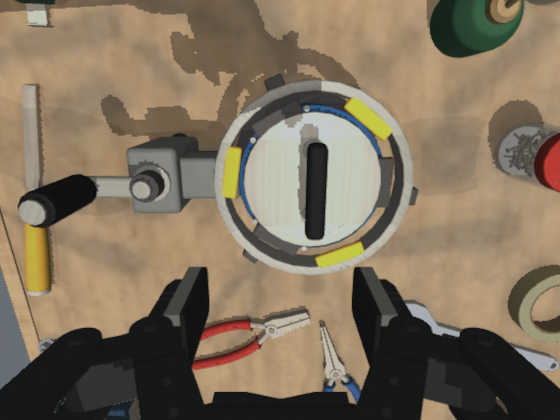

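```bash
python3 - <<'E'
from h import *
np.set_printoptions(precision=4,suppress=True)
P=np.load('w5.npy')
a,b=at('wrist',317.5,146,.151,P),at('wrist',315.5,238,.151,P); print(a,b,(a+b)/2,np.degrees(np.arctan2(*(a-b)[:2])),np.linalg.norm(a-b))
print('hub',at('wrist',148,184,.135,P)); print('ring', at('wrist',215,180,.117,P),at('wrist',413,180,.117,P),at('wrist',312,80,.117,P),at('wrist',312,274,.117,P))
E
python3 -c "
import cv2;t=cv2.imread('pics/w5.png');cv2.imwrite('pics/w5c.png',cv2.resize(t[70:280,200:420],None,fx=2.8,fy=2.8,interpolation=cv2.INTER_CUBIC))"
```

```text
[ 0.6492 -0.1404  0.151 ] [ 0.6455 -0.2155  0.151 ] [ 0.6474 -0.178   0.151 ] 2.8430436164272397 0.0751690737935109
hub [ 0.5093 -0.1659  0.135 ]
ring [ 0.5618 -0.1696  0.117 ] [ 0.735  -0.1795  0.117 ] [ 0.6494 -0.0917  0.117 ] [ 0.6438 -0.2657  0.117 ]
```

View pics/w5c.png

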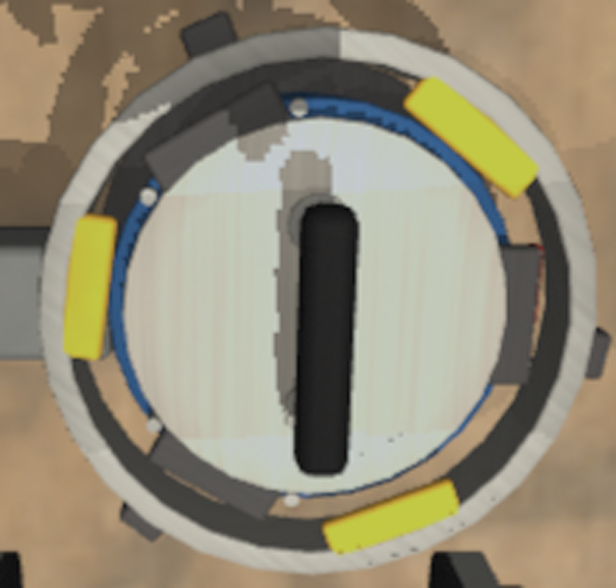

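```bash
python3 - <<'E'
from h import *
np.set_printoptions(precision=2,suppress=True)
fingers.gripper_to(0.6)
robot.line_to([.6475,-.178,.18],[180,0,87],velocity=.12)
print(robot.line_to([.6475,-.178,.140],velocity=.08,f_stop=6),robot.current_contact_force())
fingers.gripper_to(0.0,force=60); robot.pause(.2)
print(robot.current_finger_gap()*85,robot.current_contact_force(),robot.current_tool_pos()*1000)
p=robot.current_tool_pos()
st=robot.line_to([p[0],p[1],p[2]+.012],velocity=.03,f_stop=13); print(st,robot.current_contact_force(),robot.current_tool_pos()*1000)
if not st:
    st=robot.line_to([p[0],p[1],p[2]+.03],velocity=.04,f_stop=13); print(st,robot.current_contact_force(),robot.current_tool_pos()*1000)
print(robot.current_time_s())
for n in('wrist','scene'):
  im=vision.grab_frame(n); cv2.imwrite(f'pics/{n}6.png',im[:,:,::-1])
E
```

```text
False [ 0.71  0.31 -0.09]
-0.11080229017336159 [-0.09 -0.73 -0.33] [ 647.48 -178.03  139.97]
False [-0.38 -0.64 -1.16] [ 647.59 -178.04  152.2 ]
False [0.08 0.05 0.65] [ 647.54 -178.05  170.13]
28.4417
```

View pics/wrist6.png

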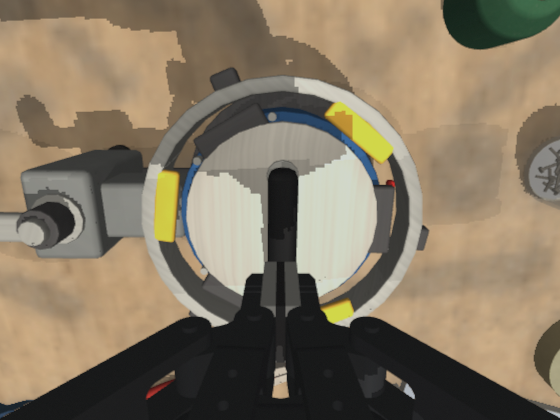

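View pics/scene6.png

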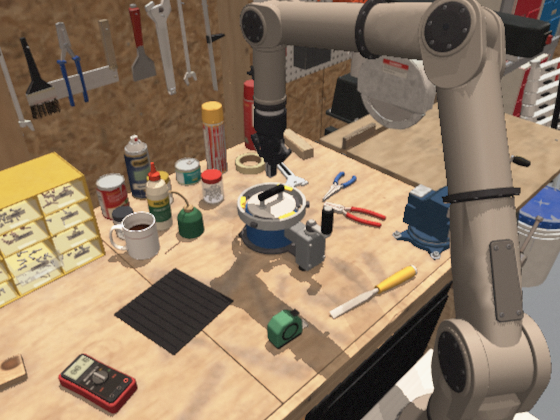

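```bash
python3 - <<'E'
from h import *
P=pose();print(P[:3,3],robot.current_finger_gap(),robot.current_time_s())
for z in(.017,0,-.002):print('tcp+',z,proj('scene',(P@[0,0,z,1])[:3]),proj('top',(P@[0,0,z,1])[:3]),proj('wrist',(P@[0,0,z,1])[:3],P))
for q in([.6475,-.178,.142],[.6475,-.178,.151],[.649,-.1404,.151],[.6455,-.2155,.151]): print(proj('scene',q),proj('top',q),proj('wrist',q,P))
im=vision.grab_frame('top'); cv2.imwrite('pics/top7.png',im[:,:,::-1])
t=cv2.imread('pics/scene6.png'); cv2.imwrite('pics/s6c.png',cv2.resize(t[110:290,200:380],None,fx=3.3,fy=3.3,interpolation=cv2.INTER_CUBIC))
E
```

```text
[ 0.64727614 -0.17806434  0.16967719] 0.0029350551695968416 28.5417
tcp+ 0.017 [270.4312419  188.75985394] [298.02725974 178.46889244] [281.94559266 245.58297381]
tcp+ 0 [270.32771613 183.00887924] [298.29194949 176.02791322] [282.07432321 259.17977277]
tcp+ -0.002 [270.31542745 182.32622899] [298.32351201 175.73684242] [282.09100644 260.94189161]
[270.41099925 192.29772958] [297.82893068 179.88877763] [282.29694566 238.00588328]
[270.3579795  189.29556663] [297.96618729 178.62435   ] [282.36485768 244.22985506]
[258.84481893 194.99838077] [283.3662536 179.4628814] [281.5621729  175.17571309]
[281.62130066 183.86218817] [312.52882384 177.97105085] [282.18985263 305.76420083]
```

View pics/s6c.png

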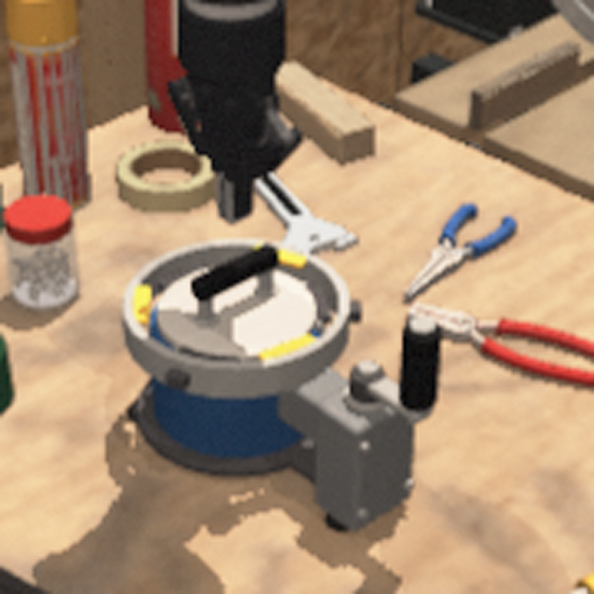

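```bash
python3 - <<'E'
from h import *
print(robot.line_to([.6475,-.178,.141],velocity=.08,f_stop=5))
print(robot.line_to([.6475,-.178,.095],velocity=.025,f_stop=4),robot.current_contact_force(),robot.current_tool_pos(),robot.current_time_s())
p=robot.current_tool_pos();robot.line_to([.6475,-.178,p[2]+.003],velocity=.05)
for n in('wrist','scene'):
  im=vision.grab_frame(n); cv2.imwrite(f'pics/{n}8.png',im[:,:,::-1])
t=cv2.imread('pics/scene8.png'); cv2.imwrite('pics/s8c.png',cv2.resize(t[110:290,200:380],None,fx=3.3,fy=3.3,interpolation=cv2.INTER_CUBIC))
E
```

```text
False
True [-0.59076792  0.37960302  4.27842856] [ 0.64752672 -0.17798773  0.12972567] 29.8583
```

View pics/s8c.png

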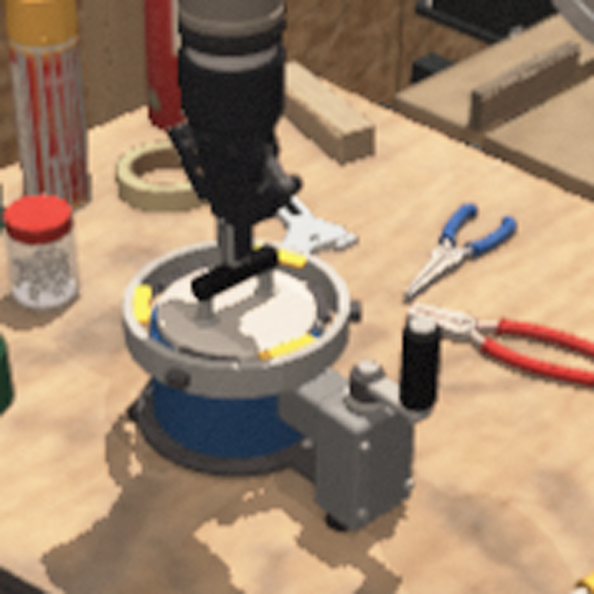

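View pics/wrist8.png

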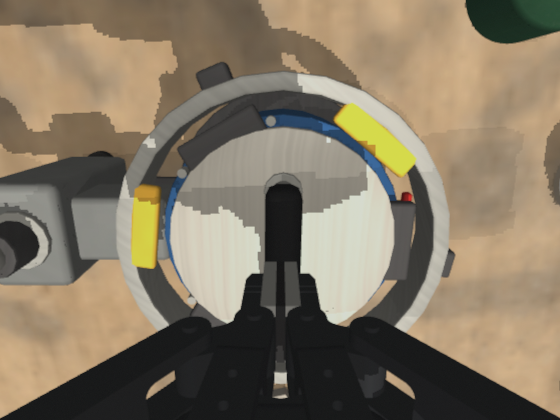

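The closed-finger probe touched the bar at TCP z 0.130. That puts the real fingertips about 21 mm behind the TCP, not 17 mm ahead of it, so the first grasp closed above the bar. I'll correct the height by 38 mm.

```bash
python3 - <<'E'
from h import *
np.set_printoptions(precision=2,suppress=True)
robot.line_to([.6475,-.178,.140],velocity=.1)
fingers.gripper_to(0.55)
print(robot.line_to([.6475,-.178,.105],velocity=.07,f_stop=5),robot.current_contact_force())
fingers.gripper_to(0.0,force=60); robot.pause(.2)
print(robot.current_finger_gap()*85,robot.current_contact_force(),robot.current_tool_pos()*1000,robot.current_time_s())
for n in('wrist','scene'):
  im=vision.grab_frame(n); cv2.imwrite(f'pics/{n}9.png',im[:,:,::-1])
E
```

```text
False [ 0.34  0.08 -0.3 ]
14.380315284987107 [ 0.63 -0.09  3.51] [ 648.3  -178.01  105.88] 32.2
```

View pics/wrist9.png

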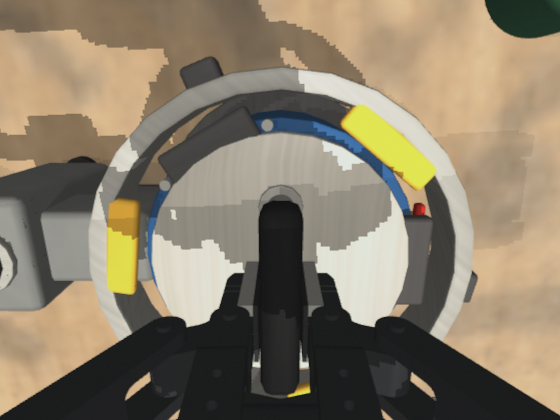

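```bash
python3 - <<'E'
from h import *
np.set_printoptions(precision=2,suppress=True)
p=robot.current_tool_pos(); st=False
for dz in(.008,.016,.028):
    st=robot.line_to([p[0],p[1],p[2]+dz],velocity=.03,f_stop=13); robot.pause(.1); print(dz,st,robot.current_contact_force(),robot.current_tool_pos()*1000,robot.current_finger_gap()*85,robot.current_time_s())
    if st: break
for n in('wrist','scene'):
  im=vision.grab_frame(n); cv2.imwrite(f'pics/{n}10.png',im[:,:,::-1])
t=cv2.imread('pics/scene10.png'); cv2.imwrite('pics/s10c.png',cv2.resize(t[110:290,200:380],None,fx=3.3,fy=3.3,interpolation=cv2.INTER_CUBIC))
E
```

```text
0.008 False [-0.12  0.15 -4.12] [ 647.25 -178.04  113.03] 14.89863171722736 32.85
0.016 False [ 0.08 -0.11 -4.86] [ 648.2  -178.07  121.9 ] 14.8787703769347 33.3667
0.028 False [-0.19 -1.17 -4.63] [ 648.09 -178.07  133.65] 14.746077921470494 34.0167
```

View pics/s10c.png

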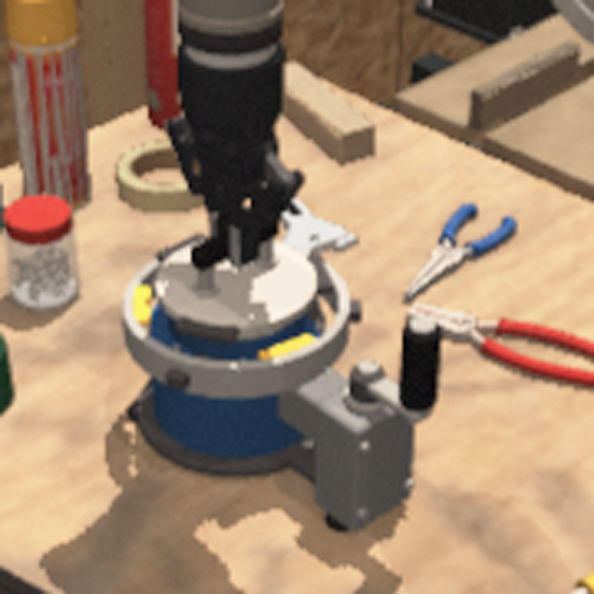

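```bash
python3 - <<'E'
from h import *
np.set_printoptions(precision=3,suppress=True)
p=robot.current_tool_pos()
robot.line_to([p[0],p[1],.225],velocity=.1); robot.pause(.3)
print(robot.current_finger_gap()*85,robot.current_contact_force())
for y in(87,60,40): print(y,robot.inverse_kinematics([.616,.157,.025],[180,0,y]))
print('can',at('top',238,143,.08))
robot.line_to([.616,.157,.225],[180,0,60],velocity=.15)
print(robot.current_finger_gap()*85,robot.current_contact_force(),robot.current_tool_pos(),robot.current_time_s())
P=pose();np.save('w11.npy',P)
for n in('wrist','scene'):
  im=vision.grab_frame(n); cv2.imwrite(f'pics/{n}11.png',im[:,:,::-1])
print([(d['p'],d['rect']) for d in recognise('mat_centre','wrist')])
E
```

```text
14.76408614951075 [ 1.269 -0.274 -4.585]
87 [  8.654  42.481 -39.492  84.347  28.677  63.513 -39.345]
60 [  6.055  41.112 -34.866  84.461  25.112  62.337 -63.918]
40 [  3.614  40.036 -30.681  84.571  21.948  61.426 -81.726]
can [ 0.797 -0.03   0.08 ]
14.672040775995223 [-0.052 -0.945 -5.135] [0.616 0.156 0.225] 37.8667
[(0.58, [277.1, 110.5, 249.1, 157.3])]
```

View pics/wrist11.png

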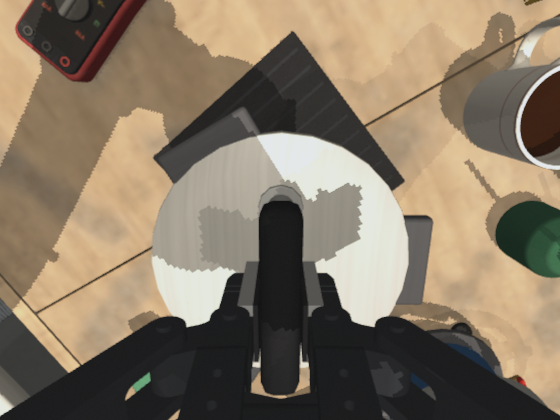

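View pics/scene11.png

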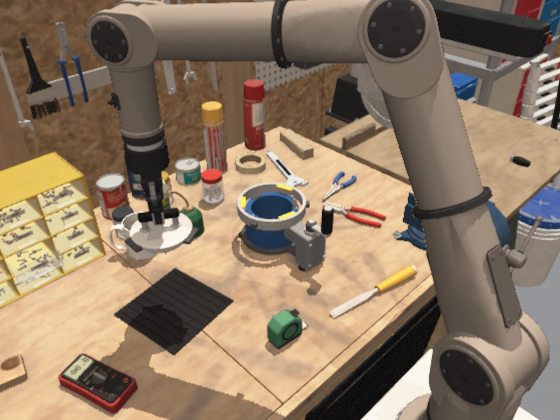

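```bash
python3 - <<'E'
from h import *
np.set_printoptions(precision=3,suppress=True)
P=np.load('w11.npy')
q=[at('wrist',u,v,.004,P) for u,v in((295,33),(403,183),(155,157))]; print(q,(q[1]+q[2])/2)
c=(q[1]+q[2])/2*.5+.5*np.array([.616,.157,0]); c=c[:2]
robot.line_to([c[0],c[1],.05],velocity=.12)
st=robot.line_to([c[0],c[1],.017],velocity=.025,f_stop=3.5)
print(st,robot.current_contact_force(),robot.current_tool_pos(),robot.current_time_s())
for n in('wrist','scene'):
  im=vision.grab_frame(n); cv2.imwrite(f'pics/{n}12.png',im[:,:,::-1])
E
```

```text
[array([0.694, 0.263, 0.004]), array([0.722, 0.078, 0.004]), array([0.509, 0.234, 0.004])] [0.615 0.156 0.004]
True [-0.375  0.393  4.919] [0.615 0.156 0.026] 40.5417
```

View pics/scene12.png

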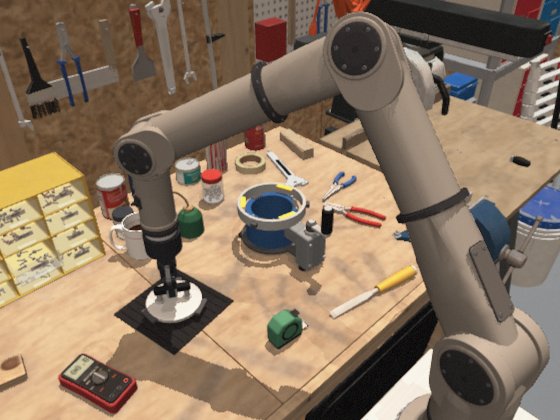

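```bash
python3 - <<'E'
from h import *
np.set_printoptions(precision=3,suppress=True)
p=robot.current_tool_pos(); robot.line_to([p[0],p[1],p[2]+.0005],velocity=.03)
fingers.gripper_to(0.55); robot.pause(.2)
robot.line_to([p[0],p[1],.20],velocity=.12)
robot.pause(.3)
P=pose()
for n in('wrist','scene','top'):
  im=vision.grab_frame(n); cv2.imwrite(f'pics/{n}13.png',im[:,:,::-1])
np.save('w13.npy',P); print(robot.current_contact_force(),robot.current_time_s())
E
```

```text
[0.133 0.545 0.511] 43.575
```

View pics/wrist13.png

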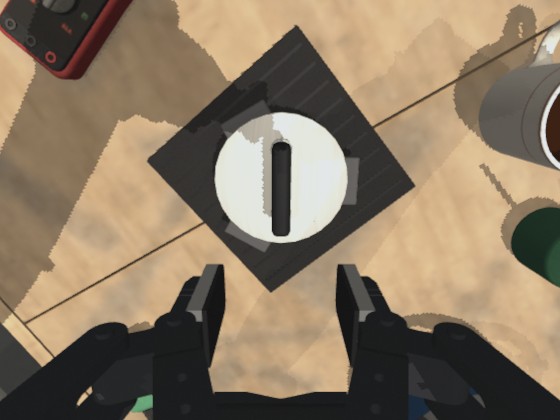

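View pics/scene13.png

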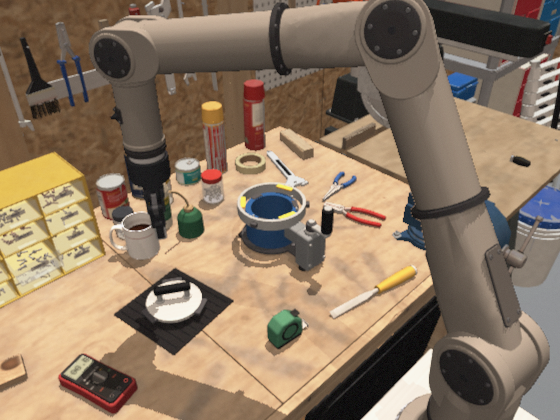

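The cover lies flat on the mat with its disc at about (281,178), close to the mat's middle. The pot is still in place, and the gripper is clear of everything.

```bash
python3 - <<'E'
from h import *
P=np.load('w13.npy'); a=at('wrist',281,188,.071,P); m=np.mean([at('wrist',u,v,.004,P) for u,v in((148,160),(414,185),(297,26),(271,291))],0); print(a,m,np.linalg.norm((a-m)[:2]))
workorder.close_job(); print(robot.current_time_s())
E
```

```text
[0.61561091 0.15901138 0.071     ] [0.61583348 0.1571217  0.004     ] 0.0019027396078165773
the job is handed in; nothing more can be done
the job is handed in; nothing more can be done
```

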